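# Fit the splined drive hub on the washer's drive unit

### The job

The washing machine's drive unit stands on the worktop with its splined shaft pointing up and locked against turning; its flanged drive hub stands next to it. Put the hub, flange down, over the shaft and rock it round under light hand pressure until you feel the splines mesh, then stop turning, press it fully home on the shaft's shoulder and let go. Never force the teeth, neither downwards nor sideways, and leave the other things on the worktop where they are.

Things in the scene. Friction and masses are not known exactly. Their poses are not given: they have to be found in the camera images.
- drive_hub: Loose metal drive hub, 0.22 kg, 37 mm high, standing flange down on the worktop. Origin: centre of the underside; z up along the bore. A round flange, 68 mm across and 7 mm high, carries a twelve-sided collar with a bore open at both ends.
- hub_collar (a point): Centre of the hub's collar, 22 mm above the hub's underside: the place to grasp. The collar is 54 mm across flats, from 7 to 37 mm above the underside. Its flats are 14 mm wide and face every 30 degrees, one along the hub's +x; take two opposite ones.
- hub_bore (a point): Centre of the bore's upper mouth, 37 mm above the hub's underside. Six keys stand inward from the bore's wall over its whole length, every 60 degrees, one on the hub's +x side; 35 mm clear between opposite key tips. Between them are six straight slots, 9.6 mm wide and 43 mm across outside.
- drive_unit: Drive unit, fixed to the worktop: grey ribbed housing 120 x 107 x 52 mm, round boss 72 mm across on top up to 62 mm height, upright steel shaft in the middle. Origin: centre of the underside; z up along the shaft.
- seat (a point): Fixed point on the shaft's axis, 81 mm above the worktop: top face of the shaft's 58 mm shoulder disc at rest, on which the hub's flange must lie. Shaft and shoulder float on a spring: above about 4 N of push they give 1 mm per further 2 N, at most 10 mm (24 N), then are rigid; let go, they rise again. 5 to 15 N is right, over 40 N in all on the teeth is forcing.
- tooth_tops (a point): Fixed point on the axis, 26 mm above the seat: flat tops of the shaft's six straight teeth (8 mm wide, every 60 degrees, 41 mm across tips). The hub stands up here unless its slots are within about 3 degrees of the teeth. The shaft's angle varies and is not shown here: find it by feel or sight. It is locked: keep the twist on meshed teeth under 0.5 N m.
- nose_tip (a point): Fixed point on the axis, 16 mm above the tooth tops: tip of the shaft's plain round pilot nose, 33.4 mm across for 10 mm above the teeth, then a 6 mm cone to 23 mm across. The hub's bore drops over it at any turning angle.
- wash_timer: Red wind-up timer, 60 x 67 x 62 mm, standing on the worktop; to be left alone. Origin: centre of the underside.
- dosing_cap_1: Pale open dosing cap, 65 mm across and 40 mm high, on the worktop; to be left alone. Origin: centre of the underside.
- screwdriver: Screwdriver lying on the worktop, 106 x 182 x 27 mm over all as it lies; to be left alone. Origin: near its middle, at the underside.
Not all that is in view belongs to the job. What is shaped like the drive_hub but pink or red is not meant.

How it is judged:
On the way, in this order (a step that is already met when the one before it is completed fails the run):
1. the hub is lifted clear of the worktop (height (world z) of drive_hub above 0.05 m), for 0.1 s.
2. the hub is meshed and down on the shoulder (z of drive_hub in the frame of seat below 0.0025 m and horizontal distance between drive_hub and seat below 0.003 m), for 0.2 s.
At the end, for the whole second after the job is handed in: The hub stands still on the shaft, its underside within 2.5 mm above (4 mm below) the seat, its axis within 3 mm of the shaft's and within 0.05 rad of upright, released (all of step 2 and z of drive_hub in the frame of seat above -0.004 m and angle between the z axis of drive_hub and the z axis of seat, either way round below 0.05 rad and linear speed of drive_hub below 0.02 m/s); the robot touches nothing.
It fails at once if the hub pressed against the drive unit, downwards or sideways on the teeth, with more than 40 N (contact force between drive_hub and drive_unit above 40 N).
It fails at once if the robot strikes or presses the drive unit itself with more than 40 N (contact force between any of the fingers, the arm and drive_unit above 40 N).
It fails at once if the timer, the dosing cap or the screwdriver moved by more than 20 mm (distance of any of wash_timer, dosing_cap_1, screwdriver from where it was at the start of the episode above 0.02 m).
It also fails if it takes over 64 s, if anything falls off the work surface, if the arm or the gripper's body presses on something with over 40 N, if the wrist force passes 120 N, or if a joint passes its speed limit or range.

### The arm

A 6-joint arm with a two-finger parallel gripper is mounted at the origin on a cart in front of the work surface, level with it; the furniture and walls round the work are solid. World frame = base frame: x ahead of the robot, y to its left, z up, the work surface at z = 0. Lengths are in m, angles in rad, forces in N, time in s.
With the tool pointing down it reaches from about 0.375 to 0.9 m from the base axis. Payload 3.1 kg.
Tool frame: the origin (TCP) lies between the finger pads; the fingertips stand robot.tip_extent ahead of it and the grasp point (between the pads) lies 3 mm ahead of it (robot.tip_extent is the distance from the TCP to the fingertips, in m); z points along the fingers, x is the direction in which the jaws open and shut, and the axes are right-handed (so a half turn about z gives the same grasp; the last joint's range is limited). The gripper opens to 87 mm and grips with 3 to 60 N. Pads are 19 mm wide; open, the fingers measure 117 mm over their backs; the gripper's body (75 mm by 190 mm) begins 51 mm behind the grasp point.
Start: joints at [-1.476, 0.527, 1.433, -0, 1.181, -0.178], TCP at [0.168, -0.602, 0.245] pointing down, gripper open.
Joint ranges: [-3.08, 3.08], [-0.75, 2.2], [0.22, 2.44], [-1.43, 4.57], [0, 2.65], [-2.85, 2.85]. Speed limits (rad/s): [2.79, 2.79, 3.14, 3.14, 3.14, 3.14].

### API

Orientations are given as a unit quaternion [x, y, z, w].
In Python, from rig import robot, cams gives the robot as it stands.
- The arm moves only by the tool carry_out, never from a script. Its argument "steps" is a list of rows, each a list of 3 entries, a list of its own where there are three numbers: the shift along the world's x, y, z in cm, then the turn about the world's z in degrees, then the closure, from 0 (fully open) to 1 (shut). In form: [[[dx, dy, dz], spin, fingers], ...]. A call has 1 to 10 rows; each row shifts and turns the pose as measured when the row begins; what a row does not reach is not made up. A row lasts 1/10 s, in which the tool goes at most 50 mm and 8.59 degrees, less where a joint would pass 70% of its speed; a pose out of reach is approached as far as the arm can. A call with a gripper value outside its range is refused whole. The fingers move at their own pace and stop on an object; "squeeze" is the grip in N (left out, the last holds). Time passes only in rows, so rows that do not move let the fingers close. It gives the time, the measured TCP pose, the force and the opening at its end, in the units of the state.
- robot.get_obs(): the state, without advancing time (a new reading comes with each control period).
- cams.camera(name): name is "scene" or "top" or "wrist"; returns a dict with "pixels" (384x512x3 uint8, red, green, blue), "fx", "fy", "cx", "cy" (pixels), "eye" and "rotation" of the camera in the world. Camera axes: x right, y up, looking along -z (the intrinsics and any distortion apply to the point x, -y, -z); pixel columns grow to the right and rows downward; lengths in m; the calibration is good to about 2 mm. The wrist camera is an equidistant fisheye: a pixel r from the principal point sees the ray r / f radians off the axis. A picture is of the moment at which its call begins. There is no depth.
- robot.hand_in(): hands the job in, once; it reports no verdict.
The state is a dict: "time": time; "q": joint angles; "joint_velocities": joint speeds; "joint_torque": joint torques, N m; "position": TCP position; "tool_rot": TCP orientation; "ft_force": force on the tool from outside, world axes, zero at the start; "moment": the same for the moment, N m; "grip_width": finger opening in m.
Only numpy, scipy, OpenCV 4.12 (cv2) and the standard library are available. Lean on these libraries where they do the work, as an engineer would, in place of code of your own. Each camera call takes 0.05 s, during which the arm holds its last target. There are 200 camera calls.

## Working session

There is one attempt and no reset: what is moved stays moved. The work goes in short steps, Python scripts to look and compute and a tool call to move; the robot and the scene stay as the last step left them, time stands still between calls to the robot, and variables do not carry over. Pictures are saved under pics/ and viewed, about 8 in all and at most 12, crops included, and the job is handed in when it is done.

Besides the shell and the picture viewer there is one more tool, called by a JSON object that holds its "method" and its "body". carry_out: Moves the arm, as the interface text tells. Its arguments: {"type":"object","properties":{"steps":{"type":"array"},"squeeze":{"type":"number"}},"required":["steps"]}

```bash
mkdir -p pics; cat > h.py <<'E'
import numpy as np, cv2
from rig import robot, cams
def snap(n,f):
    c=cams.camera(n); cv2.imwrite('pics/'+f+'.png',c['pixels'][:,:,::-1]); np.save('pics/'+f+'.npy',c,allow_pickle=True); return c
def load(f): return np.load('pics/'+f+'.npy',allow_pickle=True).item()
def ray(c,u,v,fish=False):
    x=(u-c['cx'])/c['fx']; y=(v-c['cy'])/c['fy']
    if fish:
        r=np.hypot(x,y); s=np.sin(r)/max(r,1e-9); d=np.array([x*s,-y*s,-np.cos(r)])
    else: d=np.array([x,-y,-1.])
    return np.array(c['rotation'])@d
def onz(c,u,v,z,fish=False):
    d=ray(c,u,v,fish); e=np.array(c['eye']); return e+d*(z-e[2])/d[2]
def proj(c,p):
    d=np.array(c['rotation']).T@(np.array(p)-c['eye']); return c['cx']+c['fx']*d[0]/-d[2], c['cy']-c['fy']*d[1]/-d[2]
E
python3 - <<'E'
from h import *
print(robot.tip_extent,robot.get_obs())
a=snap('top','top1');b=snap('scene','sc1');print({k:v for k,v in a.items() if k!='pixels'},b['eye'],b['rotation'])
cv2.imwrite('pics/both.png',cv2.resize(np.vstack([a['pixels'],b['pixels']])[:,:,::-1],None,fx=.78,fy=.78))
E
```

```text
0.022 {'time': 0.0, 'q': array([-1.47650234e+00,  5.28432045e-01,  1.43391840e+00, -6.27226104e-06,
        1.18139041e+00, -1.78473206e-01]), 'joint_velocities': array([ 9.84570878e-04, -1.75607184e-03, -2.88426289e-05,  1.63968337e-03,
       -1.00253524e-03, -3.81564184e-04]), 'joint_torque': array([ 5.50988661e-04, -4.40033698e+01, -1.76589721e+01,  6.33021654e-02,
        5.80996647e-02, -1.75086948e-04]), 'position': array([ 0.16834994, -0.60118018,  0.24358743]), 'tool_rot': array([ 7.96680045e-01, -6.04400325e-01, -7.29007892e-04, -7.88825724e-04]), 'ft_force': array([0.00736788, 0.03047571, 0.2653117 ]), 'moment': array([-0.06275181, -0.00913014, -0.02005862]), 'grip_width': 0.08694686643864198}
{'fx': 419.61431921930415, 'fy': 419.61431921930415, 'cx': 254.63631492974312, 'cy': 197.37909778070193, 'eye': array([ 0.46893137, -0.23071045,  1.29985658]), 'rotation': array([-0.02792091,  0.0336744 ,  0.71463212, -0.69813136])} [-0.55445779 -0.77596417  1.02985663] [ 0.37594624 -0.23848552 -0.4740544   0.75964565]
```

View pics/both.png

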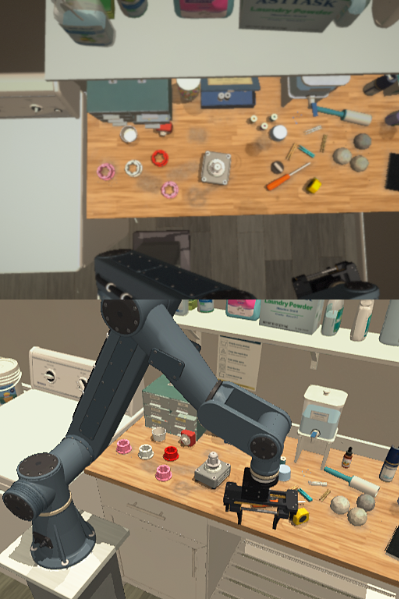

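The top view shows the metal hub near (133,168) with pink and red look-alikes round it, and the drive unit near (215,167). The rotation is a quaternion. I'll enlarge that region.

```bash
sed -i "s/np.array(c\['rotation'\])/R.from_quat(c['rotation']).as_matrix()/; s/^from rig/from scipy.spatial.transform import Rotation as R\nfrom rig/" h.py
python3 - <<'E'
from h import *
c=load('top1'); im=c['pixels'][150:270,115:315,::-1]
cv2.imwrite('pics/crop.png',cv2.resize(im,None,fx=4,fy=4,interpolation=cv2.INTER_CUBIC))
print(onz(c,171,215,.037),onz(c,276,214,.107))
E
```

```text
[0.53176764 0.01028969 0.037     ] [ 0.52416669 -0.30129916  0.107     ]
```

View pics/crop.png

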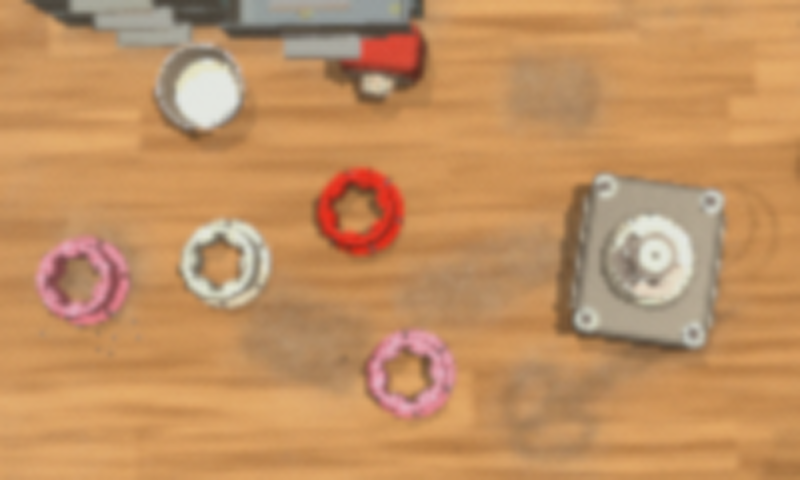

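{"method": "carry_out", "body": {"steps": [[[3.5, 3, 0.5], 0, 0], [[3.5, 3, 0.5], 0, 0], [[3.5, 3, 0.5], 0, 0], [[3.5, 3, 0.5], 0, 0], [[3.5, 3, 0.5], 0, 0], [[3.5, 3, 0.5], 0, 0], [[3.5, 3, 0.5], 0, 0], [[3.5, 3, 0.5], 0, 0], [[3.5, 3, 0.5], 0, 0], [[3.5, 3, 0], 0, 0]]}}

```text
time: 1.1
position: [0.5227, -0.2919, 0.2854]
tool_rot: [0.793, -0.61, -0.004, -0.001]
ft_force: [0.7, -1.5, 0.7]
grip_width: 0.0869
```

```bash
python3 - <<'E'
from h import *
c=snap('wrist','w1'); o=robot.get_obs(); print(o['time'],o['position'],o['tool_rot'],{k:v for k,v in c.items() if k!='pixels'})
E
```

```text
1.15 [ 0.52786179 -0.28621043  0.28507554] [ 0.79406541 -0.60780649 -0.00296926 -0.00475087] {'fx': 297.3186396354542, 'fy': 297.3186396354542, 'cx': 254.36799308675583, 'cy': 192.66109583612044, 'eye': array([ 0.59146557, -0.27488399,  0.425088  ]), 'rotation': array([-0.1021278 ,  0.08403353, -0.60352485,  0.78629894])}
```

View pics/w1.png

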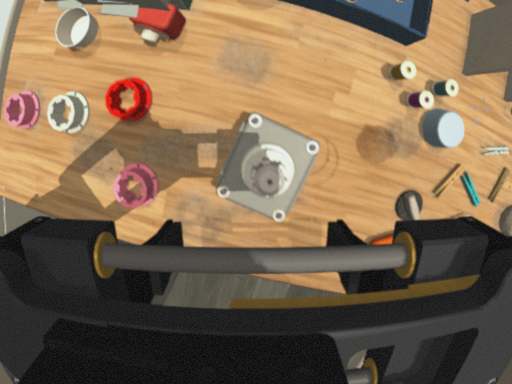

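The wrist view shows the shaft head around (267,177) and the metal hub at (68,112). I'll crop in on both.

```bash
python3 - <<'E'
from h import *
c=load('w1'); p=c['pixels'][:,:,::-1]
a=cv2.resize(p[140:205,232:302],(700,650),interpolation=cv2.INTER_CUBIC)[:600]
b=cv2.resize(p[85:140,40:95],None,fx=6,fy=6,interpolation=cv2.INTER_CUBIC)
cv2.imwrite('pics/a.png',a);cv2.imwrite('pics/b.png',b)
for z in (.081,.107,.123): print(z,onz(c,267,177,z,True))
print(onz(c,68,112,.037,True), onz(load('top1'),278.7,213.7,.123),onz(load('top1'),169.7,215.2,.037))
E
```

```text
0.081 [ 0.52283635 -0.30547815  0.081     ]
0.107 [ 0.52802212 -0.30316639  0.107     ]
0.123 [ 0.53121336 -0.30174377  0.123     ]
[0.53698274 0.00169709 0.037     ] [ 0.52409101 -0.30795577  0.123     ] [0.53125744 0.01419431 0.037     ]
```

View pics/a.png

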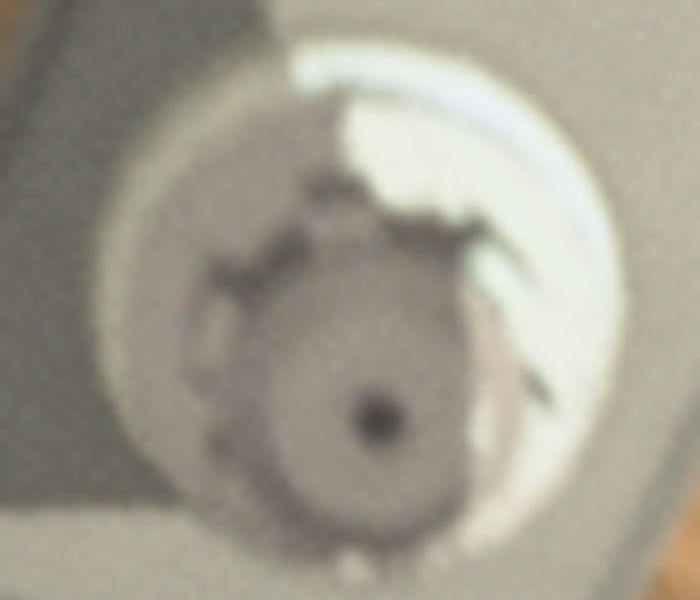

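View pics/b.png

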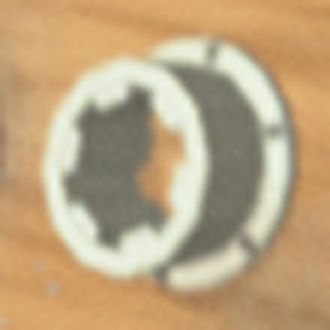

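```bash
python3 - <<'E'
from h import *
c=load('w1')
ax=onz(c,269.8,181.5,.123,True); print('axis',ax)
for q in [(340,215),(205,325),(510,400)]:
    t=onz(c,q[0]/10+232,q[1]/10+140,.107,True)-ax; print(q,np.hypot(*t[:2]),np.degrees(np.arctan2(t[1],t[0])))
h=onz(c,61.3,113,.037,True);print('hub',h)
for q in [(75,215),(135,245),(180,180),(165,105),(115,90),(65,145)]:
    t=onz(c,q[0]/6+40,q[1]/6+85,.037,True)-h; print(q,np.hypot(*t[:2]),np.degrees(np.arctan2(t[1],t[0])))
print('tool x yaw',np.degrees(R.from_quat(robot.get_obs()['tool_rot']).as_matrix()[:2,0]), R.from_quat(c['rotation']).as_matrix())
E
```

```text
axis [ 0.52734713 -0.30584851  0.123     ]
(340, 215) 0.01887586048730232 26.080421748205115
(205, 325) 0.01934107186960223 85.82814586178092
(510, 400) 0.015352366759097043 -82.39459670231074
hub [0.53342357 0.01464681 0.037     ]
(75, 215) 0.02159153487800498 132.9922857095221
(135, 245) 0.019825822497646067 -161.951163648853
(180, 180) 0.01774355869648102 -90.81588396330511
(165, 105) 0.019596357152975228 -27.05393032663607
(115, 90) 0.020697175542772443 24.427568990885916
(65, 145) 0.023000100277653705 83.6560393007835
tool x yaw [ 14.96135515 -55.3046373 ] [[ 0.25739223  0.93193759  0.2554243 ]
 [-0.96626623  0.25065532  0.05917332]
 [-0.00887762 -0.26203862  0.96501655]]
```

{"method": "carry_out", "body": {"steps": [[[-0.7, 3.6, 0], 0, 0], [[-0.7, 3.6, 0], 0, 0], [[-0.7, 3.6, 0], 0, 0], [[-0.7, 3.6, -3], 0, 0], [[-0.7, 3.6, -3], 0, 0], [[-0.7, 3.6, -3], 0, 0], [[-0.7, 3.6, -3], 0, 0], [[-0.7, 3.2, -3], 0, 0], [[0, 0, 0], 0, 0]]}}

```text
time: 2.05
position: [0.4693, 0.0082, 0.1298]
tool_rot: [0.796, -0.606, -0.001, -0.004]
ft_force: [-0.9, 0.1, -0.2]
grip_width: 0.0871
```

```bash
python3 - <<'E'
from h import *
c=snap('wrist','w2'); o=robot.get_obs(); print(o['time'],o['position'],o['tool_rot'],c['eye'])
h=np.array([.5334,.0146,.037]); d=R.from_quat(c['rotation']).as_matrix().T@(h-c['eye']); th=np.arccos(-d[2]/np.linalg.norm(d)); k=c['fx']*th/np.hypot(d[0],d[1])
u,v=c['cx']+k*d[0],c['cy']-k*d[1]; print(u,v)
u0,v0=int(u)-50,max(0,int(v)-40); print(u0,v0)
cv2.imwrite('pics/w2c.png',cv2.resize(c['pixels'][v0:v0+75,u0:u0+100,::-1],None,fx=8,fy=8,interpolation=cv2.INTER_CUBIC))
E
```

```text
2.1 [0.47181573 0.0064515  0.13124912] [ 0.79538957 -0.60607916  0.00140287 -0.00463895] [0.53686157 0.02582205 0.27003075]
269.4804988727107 124.07222710200024
219 84
```

View pics/w2c.png

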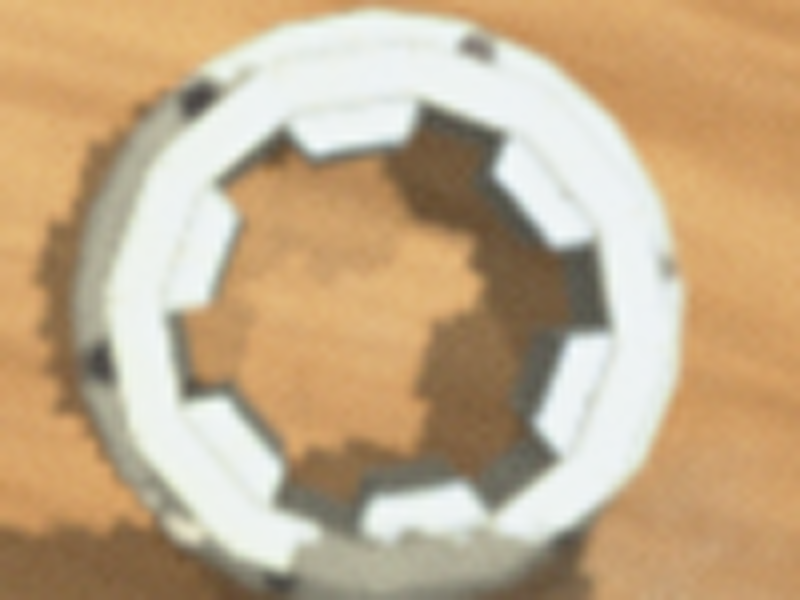

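```bash
cat > yaw.py <<'E'
from h import *
def fit(c,P,z,fish=True):
    X=np.array([onz(c,u,v,z,fish)[:2] for u,v in P]); m=(X.reshape(2,3,2).mean(0)).mean(0) if len(X)==6 else None
    d=X-m; a=np.degrees(np.arctan2(d[:,1],d[:,0])); return m,np.hypot(*d.T),a,np.degrees(np.angle(np.mean(np.exp(6j*np.radians(a)))))/6
E
python3 - <<'E'
from yaw import *
c=load('w2')
P=[(363,152),(527,210),(550,375),(420,491),(256,429),(225,260)]
print(fit(c,[(219+x/8,84+y/8) for x,y in P],.037))
o=robot.get_obs(); print(o['position'],np.degrees(np.arctan2(*R.from_quat(o['tool_rot']).as_matrix()[1::-1,0])))
E
```

```text
(array([0.53317537, 0.01588772]), array([0.01659563, 0.01712421, 0.01651836, 0.01715895, 0.01698079,
       0.01707225]), array([  24.91001322,  -35.05981288,  -93.23289468, -154.45041725,
        145.10431769,   85.72944729]), np.float64(25.49961999855286))
[0.47181573 0.0064515  0.13124912] -74.61321856965868
```

{"method": "carry_out", "body": {"steps": [[[3, 0.5, -1], 5, 0], [[3, 0.5, -1], 5, 0], [[0, 0, 0], 0, 0], [[0, 0, 0], 0, 0]]}}

```text
time: 2.5
position: [0.5373, 0.0126, 0.1135]
tool_rot: [0.846, -0.533, 0.005, -0.005]
ft_force: [-1.0, -0.4, 0.4]
grip_width: 0.087
```

```bash
cat > st.py <<'E'
from h import *
def st():
    o=robot.get_obs(); print(round(o['time'],2),o['position'].round(4),'yaw',np.degrees(np.arctan2(*R.from_quat(o['tool_rot']).as_matrix()[1::-1,0])).round(2),'tilt',R.from_quat(o['tool_rot']).as_matrix()[:2,2].round(4),'F',o['ft_force'].round(2),'M',o['moment'].round(3),o['grip_width'].round(4),o['q'].round(2))
if __name__=='__main__': st()
E
python3 st.py
```

```text
Traceback (most recent call last):
  File "st.py", line 4, in <module>
    if __name__=='__main__': st()
                             ~~^^
  File "st.py", line 3, in st
    o=robot.get_obs(); print(round(o['time'],2),o['position'].round(4),'yaw',np.degrees(np.arctan2(*R.from_quat(o['tool_rot']).as_matrix()[1::-1,0])).round(2),'tilt',R.from_quat(o['tool_rot']).as_matrix()[:2,2].round(4),'F',o['ft_force'].round(2),'M',o['moment'].round(3),o['grip_width'].round(4),o['q'].round(2))
                                                                                                                                                                                                                                                                                ^^^^^^^^^^^^^^^^^^^^^
AttributeError: 'float' object has no attribute 'round'
```

{"method": "carry_out", "body": {"steps": [[[-0.4, 0.3, -2], 0, 0], [[0, 0, -2], 0, 0], [[0, 0, 0], 0, 0]]}}

```text
time: 2.8
position: [0.5346, 0.0122, 0.0762]
tool_rot: [0.845, -0.535, 0.008, -0.006]
ft_force: [-0.7, 0.2, 0.2]
grip_width: 0.087
```

```bash
sed -i "s/o\['grip_width'\].round(4)/round(o['grip_width'],4)/" st.py; python3 st.py; python3 -c "
from st import *
cams.camera('top'); st(); cams.camera('top'); st()"
```

```text
2.8 [0.5346 0.0122 0.0762] yaw -64.69 tilt [0.0201 0.0022] F [-0.66  0.18  0.19] M [ 0.018  0.102 -0.02 ] 0.087 [-0.19  0.66  1.8   0.01  0.65  0.93]
2.85 [0.5351 0.0121 0.0771] yaw -64.68 tilt [0.0217 0.0019] F [-0.26 -0.11  0.8 ] M [0.01  0.029 0.051] 0.0868 [-0.19  0.66  1.8   0.01  0.65  0.93]
2.9 [0.5358 0.0122 0.0777] yaw -64.66 tilt [0.0233 0.0017] F [-0.18  0.68 -1.31] M [ 0.016 -0.024  0.086] 0.0871 [-0.19  0.66  1.8   0.01  0.65  0.93]
```

{"method": "carry_out", "body": {"steps": [[[-0.2, 0.3, 0], 0, 0], [[0, 0, 0], 0, 0], [[0, 0, -1], 0, 0], [[0, 0, -1], 0, 0], [[0, 0, -1], 0, 0], [[0, 0, -1], 0, 0], [[0, 0, 0], 0, 0], [[0, 0, 0], 0, 0]]}}

```text
time: 3.7
position: [0.5347, 0.0147, 0.037]
tool_rot: [0.845, -0.535, 0.011, -0.008]
ft_force: [-0.5, 0.5, 0.5]
grip_width: 0.0872
```

```bash
python3 st.py
```

```text
3.7 [0.5347 0.0147 0.037 ] yaw -64.72 tilt [0.0275 0.0008] F [-0.54  0.49  0.48] M [-0.003 -0.056  0.004] 0.0872 [-0.18  0.74  1.82  0.01  0.56  0.94]
```

{"method": "carry_out", "body": {"steps": [[[-0.1, 0.1, -0.6], 0, 0], [[0, 0, 0], 0, 0], [[0, 0, 0], 0, 1], [[0, 0, 0], 0, 1], [[0, 0, 0], 0, 1], [[0, 0, 0], 0, 1], [[0, 0, 0], 0, 1]], "squeeze": 25}}

```text
time: 4.4
position: [0.5342, 0.0158, 0.0312]
tool_rot: [0.845, -0.535, 0.012, -0.008]
ft_force: [0.4, 1.1, -0.1]
grip_width: 0.0551
```

```bash
python3 st.py
```

```text
4.4 [0.5342 0.0158 0.0312] yaw -64.72 tilt [0.0291 0.0006] F [ 0.44  1.06 -0.14] M [0.039 0.056 0.021] 0.0551 [-0.18  0.75  1.83  0.01  0.54  0.94]
```

{"method": "carry_out", "body": {"steps": [[[0, 0, 1], 0, 1], [[0, 0, 2.5], 0, 1], [[0, 0, 3], 0, 1], [[0, 0, 3], 0, 1], [[0, 0, 3], 0, 1], [[0, 0, 3], 0, 1], [[0, 0, 1.5], 0, 1], [[0, 0, 0], 0, 1], [[0, 0, 0], 0, 1]]}}

```text
time: 5.3
position: [0.5289, 0.0167, 0.2093]
tool_rot: [0.845, -0.535, 0.009, -0.007]
ft_force: [-0.6, -0.1, -2.5]
grip_width: 0.0539
```

```bash
python3 st.py
```

```text
5.3 [0.5289 0.0167 0.2093] yaw -64.71 tilt [0.023  0.0015] F [-0.58 -0.14 -2.49] M [0.011 0.054 0.006] 0.0539 [-0.18  0.44  1.73  0.01  0.95  0.94]
```

{"method": "carry_out", "body": {"steps": [[[0, -3.5, 0], -5, 1], [[0, -3.5, 0], -5, 1], [[0, -3.5, 0], -5, 1], [[0, -3.5, 0], -5, 1], [[0, -3.5, 0], -5, 1], [[0, -2, 0], -4, 1], [[0, 0, 0], 0, 1], [[0, 0, 0], 0, 1]]}}

```text
time: 6.1
position: [0.5208, -0.1816, 0.1979]
tool_rot: [-0.677, 0.736, 0.0, 0.002]
ft_force: [0.6, 0.1, -3.1]
grip_width: 0.0539
```

```bash
python3 - <<'E'
from st import *
st(); c=snap('wrist','w3')
h=np.array([.527,-.306,.115]); d=R.from_quat(c['rotation']).as_matrix().T@(h-c['eye']); th=np.arccos(-d[2]/np.linalg.norm(d)); k=c['fx']*th/np.hypot(d[0],d[1])
u,v=c['cx']+k*d[0],c['cy']-k*d[1]; u0,v0=int(u)-50,max(0,int(v)-37); print(u,v,u0,v0)
cv2.imwrite('pics/w3c.png',cv2.resize(c['pixels'][v0:v0+75,u0:u0+100,::-1],None,fx=8,fy=8,interpolation=cv2.INTER_CUBIC))
E
```

```text
6.1 [ 0.5208 -0.1816  0.1979] yaw -94.73 tilt [0.0024 0.0033] F [ 0.59  0.07 -3.14] M [ 0.048 -0.004  0.047] 0.0539 [-0.54  0.49  1.67  0.    0.98  1.11]
401.8425008987383 186.3564651881624 351 149
```

View pics/w3c.png

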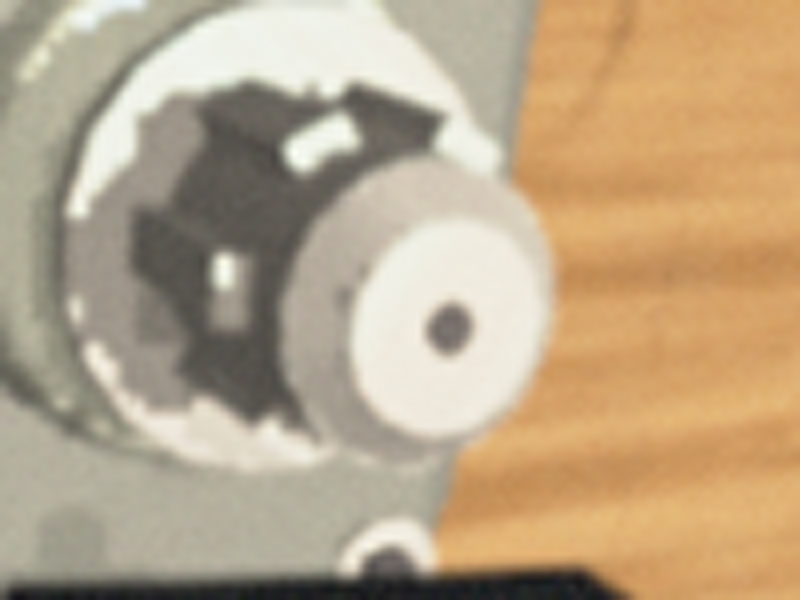

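```bash
python3 - <<'E'
from st import *
c=load('w3'); f=lambda q,z: onz(c,351+q[0]/8,149+q[1]/8,z,True)
ax=f((450,328),.123); print(ax)
ps=[f(q,.107) for q in [(318,133),(213,288)]]
for p in ps:
    t=p-ax; print(np.hypot(*t[:2]),np.degrees(np.arctan2(t[1],t[0])))
d=ps[0]-ps[1]; print('chord',np.hypot(*d[:2]),np.degrees(np.arctan2(d[1],d[0])))
e=f((285,150),.107)-f((350,115),.107); print('edgeA',np.degrees(np.arctan2(e[1],e[0])))
e=f((213,325),.107)-f((215,250),.107); print('edgeB',np.degrees(np.arctan2(e[1],e[0])))
st()
E
```

```text
[ 0.52581484 -0.30715278  0.123     ]
0.019782760827705453 25.621300318806117
0.0208558510097689 84.91707661745289
chord 0.020124259099448885 -37.38697728683632
edgeA 113.16257476915004
edgeB 179.72728953067664
6.15 [ 0.5208 -0.1814  0.1979] yaw -94.69 tilt [0.0024 0.0029] F [-0.13 -0.24 -2.09] M [ 0.07   0.037 -0.008] 0.0538 [-0.54  0.49  1.67  0.    0.98  1.11]
```

{"method": "carry_out", "body": {"steps": [[[0.2, -3, 0.1], 0, 1], [[0.2, -3, 0.1], 0, 1], [[0.2, -3, 0.1], 0, 1], [[0.1, -2.5, 0], 0, 1], [[0, 0, 0], 0, 1], [[0, 0, 0], 0, 1], [[0, 0, 0], 0, 1]]}}

```text
time: 6.85
position: [0.5262, -0.287, 0.1968]
tool_rot: [-0.684, 0.73, 0.008, 0.002]
ft_force: [-0.1, 0.5, -2.9]
grip_width: 0.0539
```

```bash
python3 st.py
```

```text
6.85 [ 0.5262 -0.287   0.1968] yaw -93.72 tilt [-0.0076  0.0136] F [-0.1   0.53 -2.86] M [ 0.022  0.021 -0.006] 0.0539 [-0.69  0.55  1.54  0.01  1.06  0.94]
```

{"method": "carry_out", "body": {"steps": [[[0.1, -1, 0], -0.5, 1], [[0, -1, 0], -0.5, 1], [[0, 0, 0], 0, 1], [[0, 0, -1], 0, 1], [[0, 0, -1], 0, 1], [[0, 0, -1], 0, 1], [[0, 0, 0], 0, 1], [[0, 0, 0], 0, 1]]}}

```text
time: 7.65
position: [0.5265, -0.3041, 0.1629]
tool_rot: [-0.678, 0.735, 0.01, 0.002]
ft_force: [-0.2, 0.4, -1.1]
grip_width: 0.0539
```

```bash
python3 st.py
```

```text
7.65 [ 0.5265 -0.3041  0.1629] yaw -94.56 tilt [-0.0106  0.0173] F [-0.24  0.41 -1.08] M [-0.021 -0.     0.   ] 0.0539 [-0.71  0.61  1.54  0.01  1.01  0.94]
```

{"method": "carry_out", "body": {"steps": [[[0.1, -0.3, 0], 0, 1], [[0, 0, -0.5], 0, 1], [[0, 0, -0.5], 0, 1], [[0, 0, -0.5], 0, 1], [[0, 0, 0], 0, 1]]}}

```text
time: 8.15
position: [0.528, -0.3076, 0.1471]
tool_rot: [-0.679, 0.735, 0.009, 0.002]
ft_force: [-1.4, -0.0, -2.3]
grip_width: 0.0537
```

```bash
python3 st.py
```

```text
8.15 [ 0.528  -0.3076  0.1471] yaw -94.55 tilt [-0.0096  0.0164] F [-1.36 -0.03 -2.35] M [-0.003  0.029  0.022] 0.0537 [-0.71  0.64  1.54  0.01  0.98  0.93]
```

{"method": "carry_out", "body": {"steps": [[[0, 0, -0.3], 0, 1], [[0, 0, -0.2], 0, 1], [[0, 0, -0.2], 0, 1], [[0, 0, 0], 0, 1]]}}

```text
time: 8.55
position: [0.5281, -0.3075, 0.1395]
tool_rot: [-0.679, 0.735, 0.009, 0.002]
ft_force: [1.0, 0.5, -1.5]
grip_width: 0.0541
```

```bash
python3 st.py
```

```text
8.55 [ 0.5281 -0.3075  0.1395] yaw -94.55 tilt [-0.0096  0.0165] F [ 1.01  0.52 -1.5 ] M [ 0.017  0.045 -0.058] 0.0541 [-0.71  0.65  1.55  0.01  0.97  0.93]
```

No contact force so far, and the bore is over the nose. I'll go on gently onto the tooth tops.

{"method": "carry_out", "body": {"steps": [[[0, 0, -0.15], 0, 1], [[0, 0, -0.15], 0, 1], [[0, 0, -0.15], 0, 1], [[0, 0, 0], 0, 1]]}}

```text
time: 8.95
position: [0.528, -0.3076, 0.1349]
tool_rot: [-0.679, 0.734, 0.009, 0.002]
ft_force: [0.2, 0.3, -2.0]
grip_width: 0.0541
```

```bash
python3 st.py
```

```text
8.95 [ 0.528  -0.3076  0.1349] yaw -94.54 tilt [-0.0095  0.0162] F [ 0.23  0.34 -2.03] M [ 0.025  0.073 -0.076] 0.0541 [-0.71  0.65  1.55  0.01  0.96  0.93]
```

{"method": "carry_out", "body": {"steps": [[[0, 0, -0.15], 0, 1], [[0, 0, -0.15], 0, 1], [[0, 0, -0.15], 0, 1], [[0, 0, 0], 0, 1]]}}

```text
time: 9.35
position: [0.5279, -0.3076, 0.1301]
tool_rot: [-0.679, 0.734, 0.009, 0.002]
ft_force: [-0.0, -0.7, -1.5]
grip_width: 0.0538
```

```bash
python3 st.py
```

```text
9.35 [ 0.5279 -0.3076  0.1301] yaw -94.54 tilt [-0.0098  0.0162] F [-0.01 -0.7  -1.45] M [-0.01   0.06   0.018] 0.0538 [-0.71  0.66  1.55  0.01  0.95  0.93]
```

{"method": "carry_out", "body": {"steps": [[[0, 0, -0.2], 0, 1], [[0, 0, -0.2], 0, 1], [[0, 0, -0.2], 0, 1], [[0, 0, -0.2], 0, 1], [[0, 0, 0], 0, 1]]}}

```text
time: 9.85
position: [0.5276, -0.3074, 0.1212]
tool_rot: [-0.679, 0.734, 0.01, 0.002]
ft_force: [-0.5, -0.3, -2.3]
grip_width: 0.0536
```

```bash
python3 st.py
```

```text
9.85 [ 0.5276 -0.3074  0.1212] yaw -94.53 tilt [-0.0105  0.0167] F [-0.49 -0.31 -2.33] M [0.008 0.046 0.008] 0.0536 [-0.71  0.67  1.56  0.01  0.93  0.93]
```

{"method": "carry_out", "body": {"steps": [[[0, 0, -0.2], 0, 1], [[0, 0, -0.2], 0, 1], [[0, 0, -0.2], 0, 1], [[0, 0, -0.1], 0, 1], [[0, 0, 0], 0, 1]]}}

```text
time: 10.35
position: [0.5274, -0.3072, 0.1135]
tool_rot: [-0.679, 0.734, 0.01, 0.002]
ft_force: [-0.7, -0.6, -2.6]
grip_width: 0.0537
```

```bash
python3 st.py
```

```text
10.35 [ 0.5274 -0.3072  0.1135] yaw -94.53 tilt [-0.0112  0.0172] F [-0.67 -0.6  -2.62] M [ 0.017  0.118 -0.004] 0.0537 [-0.71  0.68  1.56  0.01  0.92  0.93]
```

Still no resistance, so I'm pressing onto the shoulder in small steps.

{"method": "carry_out", "body": {"steps": [[[0, 0, -0.1], 0, 1], [[0, 0, -0.1], 0, 1], [[0, 0, -0.1], 0, 1]]}}

```text
time: 10.65
position: [0.5274, -0.3072, 0.1121]
tool_rot: [-0.679, 0.734, 0.01, 0.002]
ft_force: [-2.4, 2.2, 3.9]
grip_width: 0.0539
```

```bash
python3 st.py
```

```text
10.65 [ 0.5274 -0.3072  0.1121] yaw -94.52 tilt [-0.011   0.0167] F [-2.43  2.2   3.88] M [0.17  0.355 0.005] 0.0539 [-0.71  0.68  1.56  0.01  0.91  0.93]
```

{"method": "carry_out", "body": {"steps": [[[0, 0, -0.15], 0, 1], [[0, 0, -0.15], 0, 1]]}}

```text
time: 10.85
position: [0.5273, -0.3072, 0.1105]
tool_rot: [-0.679, 0.734, 0.01, 0.002]
ft_force: [-3.7, 1.8, 7.5]
grip_width: 0.0538
```

```bash
python3 st.py
```

```text
10.85 [ 0.5273 -0.3072  0.1105] yaw -94.51 tilt [-0.0106  0.0162] F [-3.67  1.81  7.48] M [ 0.257  0.46  -0.066] 0.0538 [-0.71  0.69  1.57  0.01  0.91  0.93]
```

{"method": "carry_out", "body": {"steps": [[[0, 0, -0.05], 0, 1], [[0, 0, 0], 0, 1], [[0, 0, 0.1], 0, 1], [[0, 0, 0], 0, 0.6], [[0, 0, 0], 0, 0.3], [[0, 0, 0], 0, 0], [[0, 0, 0], 0, 0], [[0, 0, 0], 0, 0]]}}

```text
time: 11.65
position: [0.5293, -0.3086, 0.1122]
tool_rot: [-0.679, 0.734, 0.007, 0.002]
ft_force: [-0.4, 0.6, -0.0]
grip_width: 0.0768
```

```bash
python3 st.py; python3 - <<'E'
from h import *
c=snap('wrist','w4'); cv2.imwrite('pics/w4c.png',cv2.resize(c['pixels'][60:260,120:390,::-1],None,fx=2.9,fy=2.9,interpolation=cv2.INTER_CUBIC))
E
```

```text
11.65 [ 0.5293 -0.3086  0.1122] yaw -94.52 tilt [-0.0056  0.0125] F [-0.36  0.58 -0.04] M [ 0.06  -0.034  0.017] 0.0768 [-0.71  0.68  1.56  0.01  0.91  0.93]
```

View pics/w4c.png

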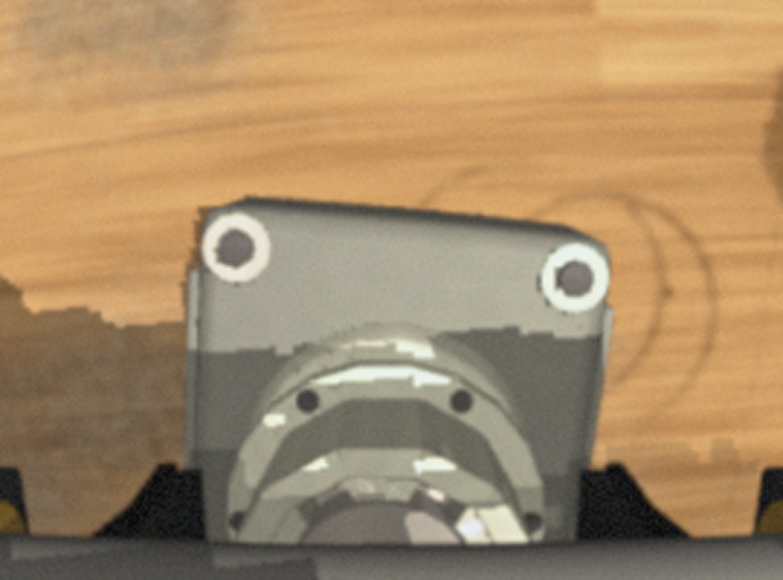

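The picture shows the hub seated on the boss with the nose standing through its bore and the fingers open on both sides. I'm retreating upward.

{"method": "carry_out", "body": {"steps": [[[0, 0, 0], 0, 0], [[0, 0, 1], 0, 0], [[0, 0, 2], 0, 0], [[0, 0, 2.5], 0, 0], [[0, 0, 3], 0, 0], [[0, 0, 3], 0, 0], [[0, 0, 1], 0, 0], [[0, 0, 0], 0, 0], [[0, 0, 0], 0, 0]]}}

```text
time: 12.6
position: [0.5283, -0.3077, 0.2435]
tool_rot: [-0.679, 0.734, 0.007, 0.002]
ft_force: [0.4, -0.8, -0.2]
grip_width: 0.087
```

```bash
python3 st.py; python3 - <<'E'
from h import *
c=snap('wrist','w5'); s=cams.camera('scene')
a=cv2.resize(c['pixels'][100:260,180:350],(510,480),interpolation=cv2.INTER_CUBIC)
u,v=[int(x) for x in proj(s,[.526,-.307,.1])]; print(u,v)
b=cv2.resize(s['pixels'][v-40:v+40,u-24:u+24],(288,480),interpolation=cv2.INTER_CUBIC)
cv2.imwrite('pics/w5c.png',np.hstack([a,b])[:,:,::-1])
E
```

```text
12.6 [ 0.5283 -0.3077  0.2435] yaw -94.53 tilt [-0.0057  0.0128] F [ 0.42 -0.76 -0.23] M [ 0.038  0.007 -0.006] 0.087 [-0.71  0.51  1.46  0.01  1.18  0.93]
273 203
```

View pics/w5c.png

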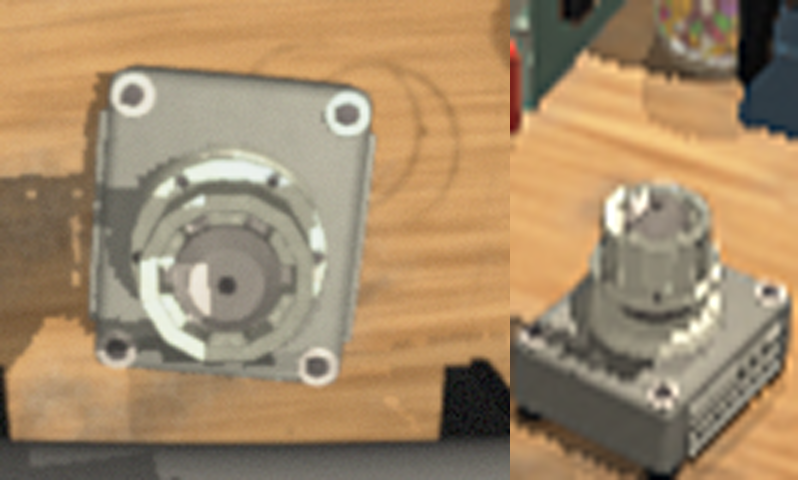

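The hub sits level on the shoulder, teeth in its slots, nose standing just above the collar, and the gripper is clear. I'm handing in.

```bash
python3 -c "
from rig import robot
print(robot.hand_in())"
```

```text
the job is handed in; nothing more can be done
None
```

The hub is on the shaft, seated on the shoulder and released, and I handed the job in at about 12.6 s of the 64 s allowed. The hand-in reports no verdict.

- **How it went:** I gripped the metal hub by two opposite collar flats. I read the hub's and shaft's angles from the wrist camera and turned the hub 30° in the air to line its slots up with the teeth. It then slid over the nose and down the teeth without resistance, so I did no rocking.
- **Seating:** I first felt contact with the tool at 0.112 m. That puts the hub's underside at about 0.081 m, the expected seat height. I pressed with about 10 N and about 4 N sideways. The twist reading stayed under 0.1 N m, then I eased off and opened the fingers.
- **Last checks:** The final pictures show the hub level on the shoulder, with the nose just above the collar and the gripper about 13 cm above it and open. The wrist force was near zero.
- **Not ideal:** The tool's tilt drifted 1–2° during the moves, so the hub went on slightly tilted, with a moment of about 0.5 N m while pressing. That went away on release. I did not measure the hub's final height and tilt separately, nor re-measure the other items, but the arm never went near the timer, dosing cap or screwdriver.

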